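Set the wheel brake, stow the chock in the tilt-out bin, release the brake

TASK

Free the wheel on the stand for work. First pull the red brake lever up to its fourth notch (pointer at the green mark) and let go so that the ratchet holds it; only then take the yellow chock from the wheel, put it in the red bin after tipping the bin forward, and push the bin back until it clicks shut, with the brake still set. Last, press the yellow release button so that the lever drops fully home, and leave the other things on the bench where they are.

Things in the scene. Friction and masses are not known exactly. Their poses are not given: they have to be found in the camera images.
- stand: Wheel stand, fixed: plywood board 300 (x) x 270 (y) x 18 mm with a 150 mm wheel in a blue fork (axle along y at x +70, y +70, z 93 mm; fork 80 mm wide; wheel top z 168) and the brake lever (in the plane y -70 mm). Origin: centre of the board's underside. x points from lever grip to lever hinge, away from the robot within 0.25 rad; z up. Stand and bin may swap sides of the table.
- brake_lever (a joint): Lever angle, rad: 0 home (level), grows as the grip is pulled up, stop 1.12. A ratchet lets it rise (4 to 8 N at the grip) and holds it at notches 0.2, 0.4, 0.6, 0.8, 1.0 (within 0.05): let go at 0.84 to 0.95, it falls back to the fourth, 0.8. It goes down only while the release button is held down, then drops home in about 0.5 s. Starts between home and notch 3.
- lever_grip (a point): Centre of the lever's red cylindrical grip, 26 mm diameter, 75 mm long along the lever, 140 mm from the hinge axis; the grip ends 30 mm beyond this point. Free on both sides and below; 110 mm above the table when home. A white quadrant plate (green mark = fourth notch) stands beside the lever on its -y side, only within 90 mm of the hinge.
- lever_hinge (a point): Point on the lever's hinge axis in the lever's middle plane, 110 mm above the table. The axis is the stand's y; the home grip lies 140 mm from it towards the stand's -x and swings up about it.
- release_button (a joint): Travel of the release button, m: 0 up, 0.009 fully down. Spring 2.6 N at first, about 5.5 N fully down (1 N more while the lever loads it). Frees the ratchet from about 0.006 down; hold it down about 1 s while the lever drops, or a lower notch catches it. Springs back up.
- button_top (a point): Centre of the top of the yellow release button, 32 mm diameter, pressed straight down; 49 mm beyond the lever's hinge (stand's +x), top 126 mm above the table, on a grey post 42 x 44 mm whose top is 28 mm lower.
- chock_post (a point): Grasp point on the chock's upright black square post, 24 x 24 mm, that rises from the 46 mm high heel to 97 mm above the chock's underside; this point is 78 mm above the underside (96 mm above the table at the start). Axes are the chock's: x from post to toe (towards the wheel), z up. Grip it across the chock's y there: the wheel is close on the toe side.
- chock_center (a point): Centre of the loose yellow wheel chock (0.2 to 0.45 kg): 100 mm long (x, thin toe at +x), 45 mm wide, 46 mm high without the post; point at mid-length, 22.5 mm above the underside; the post stands 28 mm behind it (-x). At the start it stands on the board, its toe under the wheel's curve: draw it back 50 mm before lifting.
- bin_frame: Grey frame of the tilt-out bin, fixed: 190 mm wide (y), from x +30 (front) to x +160 mm, 184 mm high; its roof starts at x +70 mm. Origin: on the table in its middle plane, 30 mm in front of its front. The front faces -x, to the robot within 0.25 rad; z up.
- tilt_bin (a joint): Tip angle of the bin, rad: 0 shut, 0.85 tipped fully forward (stop). A spring catch holds it shut (about 4 to 7 N at the handle to pull it out) and clicks in over the last 0.15 rad when pushed with 2 to 7 N; below 0.02 it is clicked in. Fully tipped, it stays.
- bin_hinge (a point): Middle of the bin's pivot axis (along the frame's y), at the bottom front edge of the bin, 20 mm above the table.
- bin_handle (a point): Middle of the bin's steel bar handle: 12 mm diameter, 100 mm long along the frame's y. Shut: 42 mm in front of the pivot and of the front wall (36 mm free behind the bar), 150 mm above the pivot, 20 mm higher than the wall's lip. Swings forward and down about the pivot; fully tipped 140 mm in front of it and 67 mm above it.
- bin_in (a point): Centre of the red bin's floor, tilting with the bin (x to its back, y its width, z up its walls); inside 88 (x) x 144 (y) mm, walls 90, front wall 130 mm high. Fully tipped, the mouth lies 5 to 95 mm in front of the pivot, lips 105 (front) and 155 mm above the table. Let the chock go upright, its length along y, underside 92 mm up, 45 mm in front of the pivot: it slides in.
- globe: Bystander: globe on a wooden foot, 120 mm ball, 175 mm high, at the back. Origin under its foot.
- blue_solid: Bystander: blue glazed five-sided solid, 104 mm across, 96 mm high, in front of the robot between stand and bin. Origin under its centre.
- grease_tin: Bystander: green tin, 50 mm diameter, 60 mm high, on the stand's board between wheel and release button. Origin under its centre.
- screwdriver: Bystander: screwdriver 140 mm long lying on the stand's board between lever and chock, along the stand's x.
- solvent_bottle: Bystander: green bottle with orange cap and label, 58 mm diameter, 165 mm high, beside the bin frame. Origin under its centre.
- varnish_jar: Bystander: jar, 68 mm diameter, 100 mm high, at the other side of the bin frame. Origin under its centre.
- hammer: Bystander: hammer 200 mm long lying in front of the stand.
- spanner: Bystander: spanner 170 mm long lying in front of the bin.
Things that resemble listed ones, but are neither listed nor needed, are in the scene too. Of the things shaped like the part that bears chock_post, the yellow one is meant.

How it is judged (in metres and radians):
On the way, in this order (a step that is already met when the one before it is completed fails the run):
1. the lever stands in its fourth notch, let go, with the chock still at the wheel (value of joint brake_lever between 0.7 and 0.9 rad and contact force between the fingers and brake_lever below 0.3 N and distance of chock_center from where it was at the start of the episode below 0.03 m), for 0.2 s.
2. the chock is in the bin, which is tipped forward, the brake still set (value of joint brake_lever between 0.7 and 0.9 rad and x of chock_center in the frame of bin_in between -0.055 and 0.055 m and y of chock_center in the frame of bin_in between -0.08 and 0.08 m and z of chock_center in the frame of bin_in between -0.005 and 0.1 m and value of joint tilt_bin above 0.4 rad), for 0.1 s.
3. the bin is clicked shut with the chock in it, the brake still set (value of joint brake_lever between 0.7 and 0.9 rad and x of chock_center in the frame of bin_in between -0.055 and 0.055 m and y of chock_center in the frame of bin_in between -0.08 and 0.08 m and z of chock_center in the frame of bin_in between -0.005 and 0.1 m and value of joint tilt_bin below 0.025 rad), for 0.2 s.
At the end, for the whole second after the job is handed in: The lever is fully home (under 0.05 rad), the release button is up again, the chock rests inside the bin and the bin is clicked shut (under 0.025 rad); everything is let go (value of joint brake_lever below 0.05 rad and x of chock_center in the frame of bin_in between -0.055 and 0.055 m and y of chock_center in the frame of bin_in between -0.08 and 0.08 m and z of chock_center in the frame of bin_in between -0.005 and 0.1 m and value of joint tilt_bin below 0.025 rad and value of joint release_button below 0.002 m); the robot touches nothing.
It fails at once if a bystander is shifted by more than 40 mm (distance of any of globe, blue_solid, grease_tin, screwdriver, solvent_bottle, varnish_jar, hammer, spanner from where it was at the start of the episode above 0.04 m).
It fails at once if an upright bystander is knocked over (angle between any of globe, blue_solid, grease_tin, solvent_bottle, varnish_jar's own z axis and vertical above 0.5 rad).
It also fails if it takes over 72 s, if anything falls off the work surface, if the arm or the gripper's body presses on something with over 40 N, if the wrist force passes 120 N, or if a joint passes its speed limit or range.

ROBOT

A 7-joint arm with a two-finger parallel gripper is mounted at the origin on the work surface. World frame = base frame: x ahead of the robot, y to its left, z up, the work surface at z = 0. Lengths are in mm, angles in rad, forces in N, time in s.
With the tool pointing down it reaches from about 400 to 850 mm from the base axis. Payload 10.4 kg.
Tool frame: the origin (TCP) lies at the very end of the fingers, on their centre line; the grasp point (between the pads) lies 19 mm behind it; z points along the fingers, y is the line along which they close (so a half turn about z gives the same grasp; the last joint's range is limited). The gripper opens to 85 mm and grips with 20 to 120 N. Pads are 22 mm wide; open, the fingers measure 114 mm over their backs; the gripper's body (76 mm by 85 mm) begins 54 mm behind the grasp point. The pads swing forward as they close: fully open they stand 13 mm farther back than shut.
Start: joints at [-1.2, 0.332, -0.065, 1.46, 0.022, 1.35, -0.088], TCP at [239.802, 577.188, 231.338] pointing down, gripper open.
Joint ranges: [-2.6, 2.6], [-0.5, 2.12], [-1.47, 1.34], [0.16, 2.42], [-1.27, 4.41], [0.06, 2.06], [-2.6, 2.6]. Speed limits (rad/s): [2.22, 2.22, 2.79, 2.79, 3.14, 3.14, 3.14].

INTERFACE

Orientations are given as a unit quaternion [w, x, y, z].
In Python, from bench import r gives the robot as it stands.
- The arm moves only by the shell command python3 -m crank 'ROWS' [FORCE]. ROWS is text: rows parted by semicolons, each of 7 numbers parted by spaces: the turn, a rotation vector about the world's x, y, z in units of 120 degrees (1.0 is 120 degrees), then the shift along the world's x, y, z in units of 400 mm (1.0 is 400 mm), then the opening, from 0 (shut) to 1 (fully open). A call has 1 to 5 rows; each row is the pose to reach, as a shift and turn from the pose commanded when the call began; what a row does not reach only later rows make up. A row lasts 1/8 s, in which the tool goes at most 62.5 mm and 10.7 degrees, less where a joint would pass 70% of its speed; a pose out of reach is approached as far as the arm can. A call with a number of a shift or a turn outside -1 to 1 is refused whole. A call with a gripper value outside its range is refused whole. The fingers move at their own pace and stop on an object; FORCE is the grip in N (left out, the last holds). Time passes only in rows, so rows that repeat a pose let the fingers close. It gives the time, the measured TCP pose, the force, the opening and the grip force at its end, in the units of the state.
- r.observe(): the state, without advancing time (a new reading comes with each control period).
- r.get_image(name): name is "scene" or "top"; returns the picture (384x512x3 uint8, red, green, blue); there is no depth.
- r.camera_info(name): a dict with "mtx" (3x3 intrinsics, pixels), "position" and "rotation" of the camera in the world. Camera axes: x right, y up, looking along -z (the intrinsics and any distortion apply to the point x, -y, -z); pixel columns grow to the right and rows downward; lengths in mm; the calibration is good to about 2 mm. A picture is of the moment at which its call begins. camera_info takes no time and is no camera call.
- r.close_job(): hands the job in; it is judged then, once.
The state is a dict: "time": time; "joints": joint angles; "joint_velocities": joint speeds; "joint_torque": joint torques, N m; "position": TCP position; "orientation": TCP orientation; "ft_force": force on the tool from outside, world axes, zero at the start; "ft_torque": the same for the moment, N m; "opening": finger opening in mm; "grip_force": force on a finger pad.
Only numpy, scipy, OpenCV 4.12 (cv2) and the standard library are available. Lean on these libraries where they do the work, as an engineer would, in place of code of your own. Each camera call takes 0.05 s, during which the arm holds its last target. There are 200 camera calls.

## Working session

There is one attempt and no reset: what is moved stays moved. The work goes in short steps, Python scripts to look and compute and a shell command to move; the robot and the scene stay as the last step left them, time stands still between calls to the robot, and variables do not carry over. Pictures are saved under pics/ and viewed, at most 10 in all, crops included, and the job is handed in when it is done.

```bash
mkdir -p pics; ls; python3 - <<'E'
from bench import r
import cv2,json
for n in("scene","top"):
    cv2.imwrite(f"pics/{n}0.png",r.get_image(n)[:,:,::-1]); c=r.camera_info(n); print(n,c)
print(r.observe())
E
```

```text
pics
scene {'mtx': array([[489.25139768,   0.        , 259.19876878],
       [  0.        , 489.25139768, 197.42809051],
       [  0.        ,   0.        ,   1.        ]]), 'position': array([1010.44882853,  712.15480195, 1136.25771183]), 'rotation': array([0.26738853, 0.10422543, 0.32782956, 0.90009345])}
top {'mtx': array([[388.71878314,   0.        , 248.14359351],
       [  0.        , 388.71878314, 188.77990242],
       [  0.        ,   0.        ,   1.        ]]), 'position': array([ 341.03077634,   27.41812781, 1137.97109613]), 'rotation': array([ 0.72576638,  0.07098376, -0.0714737 , -0.68052625])}
{'time': 0.1, 'joints': array([-1.19960056,  0.3327861 , -0.06469477,  1.4608646 ,  0.02161628,
        1.34990317, -0.08848412]), 'joint_velocities': array([ 0.00061252, -0.00136263, -0.00048534, -0.00032943, -0.00069838,
        0.00031193, -0.00175038]), 'joint_torque': array([ 9.35675343e-04, -6.26738906e+01,  4.88856446e-02, -3.92435825e+01,
        1.63534319e-02,  6.90562214e-03,  3.18824630e-05]), 'position': array([239.69102498, 576.843892  , 230.60611059]), 'orientation': array([-8.64044809e-05,  1.95611449e-01,  9.80681274e-01, -6.26718536e-04]), 'ft_force': array([-0.54833584, -0.41874728, -0.30330295]), 'ft_torque': array([ 0.04749975,  0.04477972, -0.061281  ]), 'grip_force': 0.0, 'opening': 85.2755224160222}
```

View pics/scene0.png

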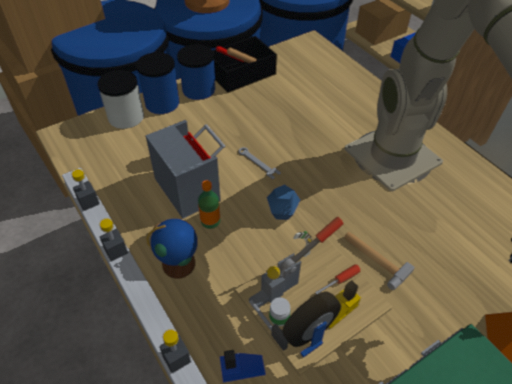

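View pics/top0.png

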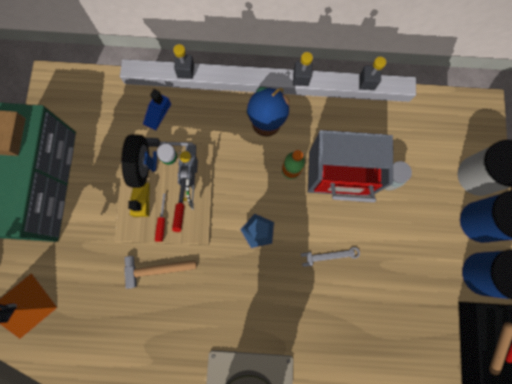

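Scene view: stand lower centre with red lever grip (328,230), button (273,272), yellow chock (350,300) and wheel (310,318). The bin frame is at (185,165). A blue chock lookalike is at (240,363). Other yellow buttons sit on the back rail: (78,176), (106,226) and (170,338).
Top view: stand at (165,190), yellow chock (138,203), bin (350,165), and the blue lookalike chock at (157,108). The yellow one is meant. I'll confirm in an enlarged crop.

```bash
cat > h.py <<'E'
import numpy as np, cv2
from scipy.spatial.transform import Rotation as R
from bench import r
def cam(n):
    c=r.camera_info(n); q=c['rotation']
    return c['mtx'],np.array(c['position']),R.from_quat([q[1],q[2],q[3],q[0]]).as_matrix()
def proj(n,P):
    K,p,M=cam(n); v=(np.atleast_2d(P)-p)@M; v=v*[1,-1,-1]; u=v@K.T; return u[:,:2]/u[:,2:]
def ray(n,uv,z):
    K,p,M=cam(n); d=M@(np.linalg.solve(K,[*uv,1])*[1,-1,-1]); return p+d*(z-p[2])/d[2]
def tri(uv1,uv2):
    A=[];b=[]
    for n,uv in(("scene",uv1),("top",uv2)):
        K,p,M=cam(n); d=M@(np.linalg.solve(K,[*uv,1])*[1,-1,-1]); d/=np.linalg.norm(d); Q=np.eye(3)-np.outer(d,d); A.append(Q); b.append(Q@p)
    return np.linalg.lstsq(np.vstack(A),np.hstack(b),rcond=None)[0]
def state():
    s=r.observe(); print('t',s['time'],'p',np.round(s['position'],1),'q',np.round(s['orientation'],3),'F',np.round(s['ft_force'],1),'op',round(s['opening'],1),'g',round(s['grip_force'],1)); return s
E
python3 - <<'E'
from h import *
t=cv2.imread('pics/top0.png');s=cv2.imread('pics/scene0.png')
f=lambda im,x,y,w,h,k:cv2.resize(im[y:y+h,x:x+w],None,fx=k,fy=k,interpolation=cv2.INTER_CUBIC)
a=f(t,112,125,110,125,4) # 440x500
b=f(t,300,120,90,125,4)  #360x500
cv2.imwrite('pics/c1.png',np.hstack([a,b]))
cv2.imwrite('pics/c2.png',f(s,230,205,190,150,4))
for n in("scene","top"): print(cam(n)[1:], proj(n,[[239.7,576.8,230.6]]))
E
```

```text
(array([1010.44882853,  712.15480195, 1136.25771183]), array([[-0.83528086, -0.41301298,  0.36294098],
       [ 0.54968569, -0.64206231,  0.5344171 ],
       [ 0.01230952,  0.64589184,  0.76332968]])) [[520.96164698 281.70066421]]
(array([ 341.03077634,   27.41812781, 1137.97109613]), array([[ 0.06355107,  0.9776592 , -0.20035904],
       [-0.99795309,  0.06369066, -0.00575579],
       [ 0.0071338 ,  0.20031471,  0.97970563]])) [[ -2.06664266 298.39150407]]
```

View pics/c1.png

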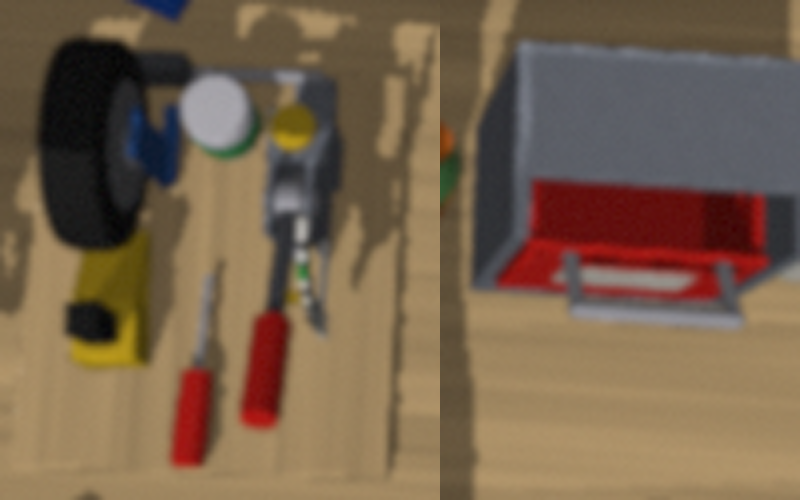

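View pics/c2.png

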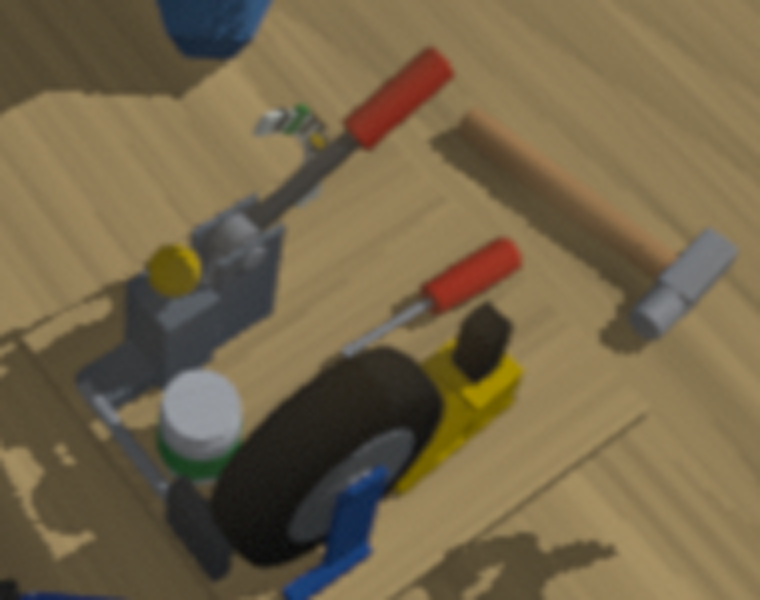

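The crops show:
- Chock: the only yellow part with a black post is at the wheel, crop 1 (90,320). The one at (157,108) in the top view is blue, so it is the decoy.
- Lever: red grip in crop 1, (270,316) to (260,415), with the quadrant to its right. The other red handle, at (190,415), is the screwdriver.
- Button: yellow, crop 1 (293,122).
- Bin: handle bar from (575,309) to (742,320), and the bin is shut.

```bash
python3 - <<'E'
from h import *
np.set_printoptions(precision=1,suppress=True)
T=lambda u,v:(112+u/4-.4,125+v/4-.4); B=lambda u,v:(300+(u-440)/4-.4,120+v/4-.4); S=lambda u,v:(230+u/4-.4,205+v/4-.4)
print('button tri',tri(S(175,265),T(293,122)),'z126',ray('top',T(293,122),126),ray('scene',S(175,265),126))
print('grip far end',tri(S(440,62),T(260,416)),'near',tri(S(362,132),T(270,316)))
print('post top tri',tri(S(490,322),T(85,318)),'z115',ray('top',T(85,318),115),ray('scene',S(490,322),115))
print('board FL corner',ray('scene',S(645,415),18),'FL top',ray('top',T(12,470),18),'FR top',ray('top',T(390,473),18))
print('bin bar',ray('top',B(575,309),170),ray('top',B(742,320),170))
print('frame top corners L,R back z184',ray('top',B(525,42),184),'front edge top left', ray('top',B(530,178),184),ray('top',B(790,190),184))
print('screwdriver',ray('top',T(188,460),25),ray('top',T(208,270),20))
E
```

```text
button tri [628.8 212.4 122.2] z126 [629.6 209.9 126. ] [628.5 216.2 126. ]
grip far end [425.1 205.4 171.1] near [489.9 210.2 151.6]
post top tri [487.8 340.9 108.1] z115 [488.8 336.7 115. ] [489.1 345.2 115. ]
board FL corner [400.9 414.9  18. ] FL top [390.3 404.4  18. ] FR top [405.4 135.3  18. ]
bin bar [ 532.2 -183.8  170. ] [ 532.  -289.6  170. ]
frame top corners L,R back z184 [ 703.1 -144.9  184. ] front edge top left [ 612.2 -150.5  184. ] [ 615.2 -315.7  184. ]
screwdriver [405.  278.5  25. ] [543.7 280.2  20. ]
```

```bash
python3 -m crank '0 0 0.1 0.13 -0.23 0.05 1; 0 0 0.204 0.27 -0.46 0.05 1; 0 0 0.204 0.27 -0.46 0.05 1; 0 0 0.204 0.38 -0.64 0.05 1; 0 0 0.204 0.38 -0.64 0.05 1' 20 && python3 -m crank '0 0 0 0.1 -0.187 0 1; 0 0 0 0.15 -0.287 0 1; 0 0 0 0.15 -0.287 0 1; 0 0 0 0.15 -0.287 0 1'; python3 -c "
from h import *
state()
cv2.imwrite('pics/s1.png',cv2.resize(r.get_image('scene')[150:340,200:440,::-1],None,fx=3,fy=3,interpolation=2))"
```

```text
time: 0.72
position: [392.9, 318.6, 251.3]
orientation: [0.0, -0.016, 1.0, -0.0]
ft_force: [0.5, -0.1, 0.8]
opening: 85.5
grip_force: 0.0
time: 1.23
position: [451.5, 206.6, 251.1]
orientation: [-0.0, -0.017, 1.0, 0.0]
ft_force: [-0.4, 0.7, 0.4]
opening: 85.8
grip_force: 0.0
t 1.225 p [451.5 206.6 251.1] q [-0.    -0.017  1.     0.   ] F [-0.4  0.7  0.4] op 85.8 g 0.0
```

View pics/s1.png

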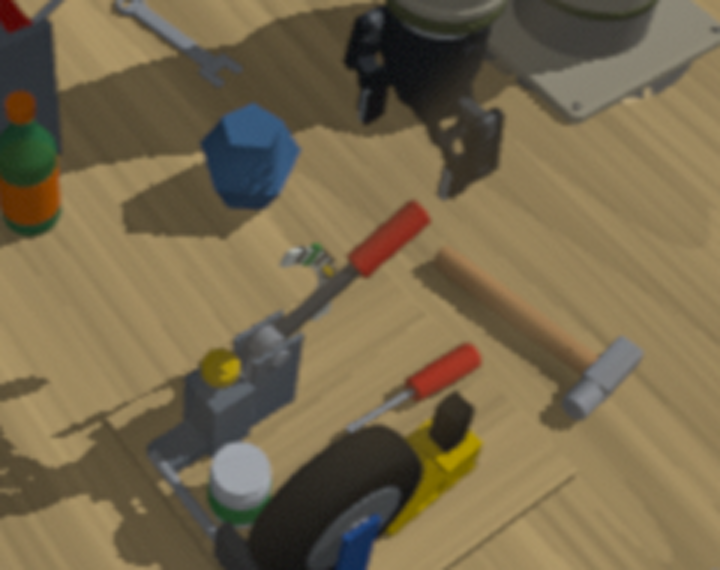

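The open fingers, at (375,115) and (450,190), straddle the lever plane above the red grip at (390,238). I'll descend and grip.

```bash
python3 -m crank '0 0 0 0 0 -0.15 1; 0 0 0 0 0 -0.27 1; 0 0 0 0 0 -0.27 1; 0 0 0 0 0 -0.27 0.2; 0 0 0 0 0 -0.27 0.2' 20 && python3 -m crank '0 0 0 0 0 0 0.2; 0 0 0 0 0 0 0.2; 0 0 0 0 0 0 0.2'
```

```text
time: 1.9
position: [452.8, 207.5, 145.5]
orientation: [0.001, -0.017, 1.0, 0.001]
ft_force: [-0.3, -0.3, 0.0]
opening: 51.8
grip_force: 0.0
time: 2.28
position: [452.1, 207.3, 144.1]
orientation: [0.001, -0.017, 1.0, 0.001]
ft_force: [-0.2, 3.1, 3.9]
opening: 25.1
grip_force: 23.0
```

```bash
python3 -m crank '0 0 0 0.01 0 0.022 0.2; 0 0 0 0.024 0.001 0.047 0.2; 0 0 0 0.054 0.002 0.089 0.2; 0 0 0 0.075 0.003 0.11 0.2; 0 0 0 0.099 0.003 0.134 0.2' 35 && python3 -m crank '0 0 0 0 0 0 0.2; 0 0 0 0 0 0 0.2'; python3 -c "
from h import *
state()
cv2.imwrite('pics/s2.png',cv2.resize(r.get_image('scene')[180:300,230:390,::-1],None,fx=4,fy=4,interpolation=2))"
```

```text
time: 2.9
position: [489.1, 208.4, 194.9]
orientation: [-0.003, -0.018, 1.0, -0.0]
ft_force: [-0.8, 7.9, -12.6]
opening: 24.5
grip_force: 35.1
time: 3.15
position: [490.1, 208.5, 195.6]
orientation: [-0.002, -0.017, 1.0, 0.0]
ft_force: [-2.1, 5.7, -7.2]
opening: 24.8
grip_force: 35.3
t 3.15 p [490.1 208.5 195.6] q [-0.002 -0.017  1.     0.   ] F [-2.1  5.7 -7.2] op 24.8 g 35.3
```

View pics/s2.png

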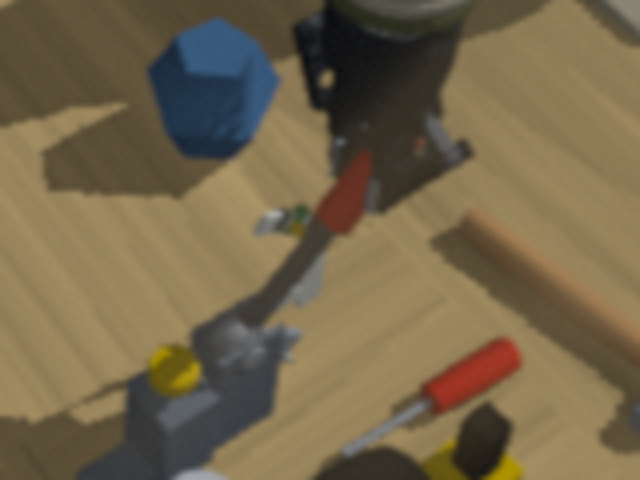

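```bash
python3 -c "
from h import *
for th in (.4,.75,.8,.85,.9,.95):
    for d in (95,): print(th, proj('scene',[580-d*np.cos(th),210.8-d*.034*np.cos(th),110+d*np.sin(th)]), proj('scene',[580-170*np.cos(th),210.8-170*.034*np.cos(th),110+170*np.sin(th)]))
print(proj('scene',[580,210.8,110]))
"
```

```text
0.4 [[316.98751548 238.26857102]] [[339.62414796 218.46825538]]
0.75 [[312.4294274  235.06098044]] [[332.31490951 211.78731141]]
0.8 [[311.49611627 234.8745847 ]] [[330.73265559 211.30916111]]
0.85 [[310.49673722 234.76048552]] [[329.01999621 210.96208045]]
0.9 [[309.43334368 234.71969039]] [[327.17951205 210.74938569]]
0.95 [[308.30821803 234.7530078 ]] [[325.21431203 210.6740429 ]]
[[288.09738727 263.53883407]]
```

The grip end and pointer are at the green mark, at about 0.86. I'll let go, rise, and look.

```bash
python3 -m crank '0 0 0 0 0 0 1; 0 0 0 0 0 0 1; 0 0 0 0 0 0 1; 0 0 0 0 0 0 1; 0 0 0 0 0 0.08 1' && python3 -m crank '0 0 0 -0.08 0.08 0.1 1; 0 0 0 -0.1 0.2 0.1 1; 0 0 0 -0.01 0.35 0.05 1; 0 0 0 -0.01 0.35 0.05 1; 0 0 0 -0.01 0.35 0.05 1'; python3 -c "
from h import *
state()
cv2.imwrite('pics/s3.png',cv2.resize(r.get_image('scene')[180:330,230:390,::-1],None,fx=4,fy=4,interpolation=2))"
```

```text
time: 3.82
position: [490.2, 206.9, 227.3]
orientation: [-0.002, -0.017, 1.0, -0.001]
ft_force: [1.2, 0.4, -0.5]
opening: 85.9
grip_force: 0.0
time: 4.45
position: [487.5, 347.3, 248.4]
orientation: [-0.0, -0.017, 1.0, -0.001]
ft_force: [-0.1, -0.4, 0.4]
opening: 85.3
grip_force: 0.0
t 4.45 p [487.5 347.3 248.4] q [-0.    -0.017  1.    -0.001] F [-0.1 -0.4  0.4] op 85.3 g 0.0
```

View pics/s3.png

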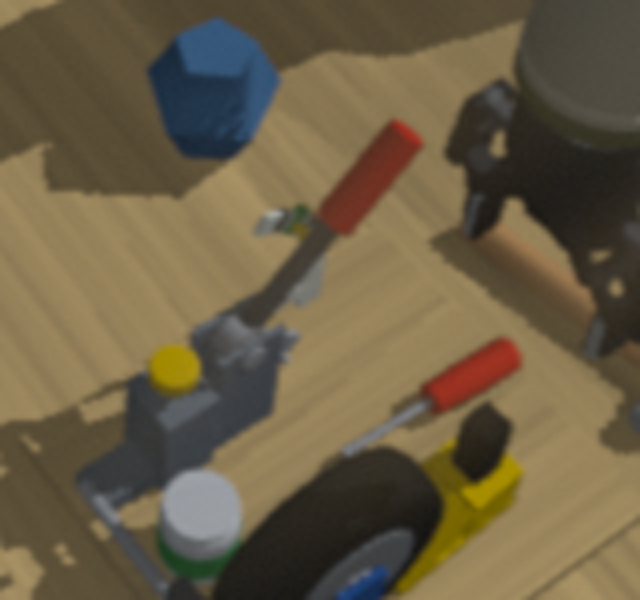

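The brake holds at notch 4: the yellow pointer at (300,220) is on the green mark, and the chock has not moved. Next I tip the bin, so I check the joints to choose which way to turn the wrist.

```bash
python3 -c "
from h import *
print(np.round(r.observe()['joints'],2))"; python3 -m crank '0 0 0 -0.01 -0.01 0.13 1; 0 0 0 -0.01 -0.05 0.2 1; 0 0 0 0 -0.2 0.2 1; 0 0 0 0 -0.35 0.2 1; 0 0 0 0.05 -0.5 0.2 1';python3 -c "
from h import *
print(np.round(r.observe()['joints'],2))"
```

```text
[-0.79  0.26  0.12  1.52 -0.03  1.37  0.93]
time: 5.12
position: [506.2, 145.2, 330.7]
orientation: [0.001, -0.016, 1.0, 0.001]
ft_force: [1.2, 0.6, -0.1]
opening: 85.7
grip_force: 0.0
[-0.6   0.07  0.25  1.57 -0.02  1.5   1.25]
```

```bash
python3 -m crank '0 0 -0.08 0.01 -0.15 0 1; 0 0 -0.17 0.02 -0.3 0 1; 0 0 -0.25 0.03 -0.45 0 1; 0 0 -0.34 0.05 -0.6 0 1; 0 0 -0.42 0.065 -0.7 0 0.6' && python3 -m crank '0 0 -0.08 0 -0.13 0 0.5; 0 0 -0.16 0 -0.255 0 0.5; 0 0 -0.24 0 -0.255 -0.1 0.5; 0 0 -0.33 0 -0.255 -0.18 0.5; 0 0 -0.33 0 -0.255 -0.18 0.5'; python3 -c "
from h import *
s=state()
im=np.hstack([cv2.resize(r.get_image('top')[120:230,290:400,::-1],(400,400),interpolation=2),cv2.resize(r.get_image('scene')[80:240,130:290,::-1],(400,400),interpolation=2)])
cv2.imwrite('pics/s4.png',im)
print([proj('top',[x,-237,z]) for x,z in((532,170),)],proj('scene',[532,-237,170]))"
```

```text
time: 5.75
position: [531.6, -136.2, 330.4]
orientation: [0.001, 0.415, 0.91, 0.001]
ft_force: [0.5, 0.1, -0.5]
opening: 69.8
grip_force: 0.0
time: 6.38
position: [531.2, -234.0, 256.0]
orientation: [-0.001, 0.695, 0.719, -0.0]
ft_force: [-0.7, 0.6, 1.8]
opening: 42.7
grip_force: 0.0
t 6.375 p [ 531.2 -234.   256. ] q [-0.001  0.695  0.719 -0.   ] F [-0.7  0.6  1.8] op 42.7 g 0.0
[array([[354.33663675, 198.26517473]])] [[212.98287917 134.33468023]]
```

View pics/s4.png

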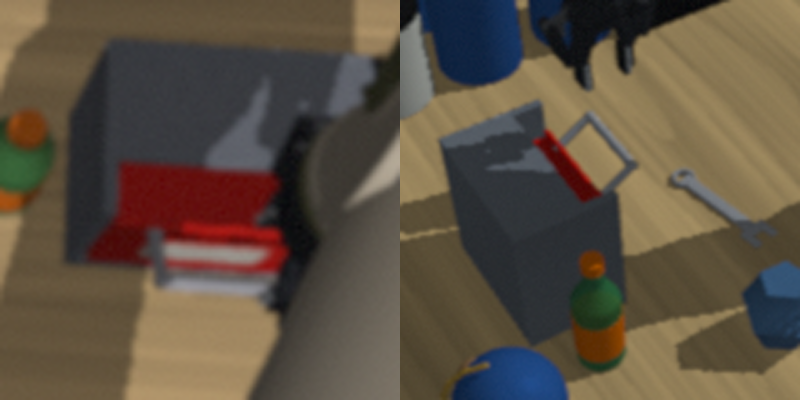

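The bar mid is at about (215,136) in the scene view and (354,198) in the top view. That agrees with (532,-237,170) to within a few mm, so I descend and grip the bar.

```bash
python3 -m crank '0 0 0 0 0 -0.13 0.5; 0 0 0 0 0 -0.255 0.5; 0 0 0 0 0 -0.255 0.5; 0 0 0 0 0 -0.255 0; 0 0 0 0 0 -0.255 0' 40 && python3 -m crank '0 0 0 0 0 0 0; 0 0 0 0 0 0 0; 0 0 0 0 0 0 0'; python3 -c "
from h import *
for a in np.array([0.1,.2,.3,.45,.6,.72,.85]):
    c,s=np.cos(a),np.sin(a); x=-42*c-150*s+42; z=-42*s+150*c-150; print(a,np.round([x/400,z/400],3))"
```

```text
time: 7.1
position: [532.1, -234.8, 157.7]
orientation: [-0.0, 0.695, 0.719, -0.0]
ft_force: [-5.6, 4.0, 10.4]
opening: 10.5
grip_force: 38.9
time: 7.48
position: [532.2, -234.7, 157.8]
orientation: [-0.0, 0.696, 0.718, 0.0]
ft_force: [-12.6, 2.0, 11.6]
opening: 10.5
grip_force: 39.1
0.1 [-0.037 -0.012]
0.2 [-0.072 -0.028]
0.3 [-0.106 -0.048]
0.45 [-0.153 -0.083]
0.6 [-0.193 -0.125]
0.72 [-0.221 -0.162]
0.85 [-0.246 -0.206]
```

```bash
python3 -m crank '0 0 0 -0.037 0 -0.005 0; 0 0 0 -0.072 0 -0.02 0; 0 0 0 -0.106 0 -0.043 0; 0 0 0 -0.13 0 -0.063 0; 0 0 0 -0.153 0 -0.08 0' 40
```

```text
time: 8.1
position: [472.8, -234.6, 125.9]
orientation: [0.001, 0.695, 0.719, 0.001]
ft_force: [-2.6, 1.6, 7.8]
opening: 10.2
grip_force: 42.8
```

```bash
python3 -m crank '0 0 0 -0.02 0 -0.02 0; 0 0 0 -0.04 0 -0.044 0; 0 0 0 -0.068 0 -0.082 0; 0 0 0 -0.094 0 -0.124 0; 0 0 0 -0.096 0 -0.13 0' 40
```

```text
time: 8.72
position: [433.7, -234.4, 72.4]
orientation: [0.0, 0.695, 0.719, 0.001]
ft_force: [-10.2, 2.2, 20.0]
opening: 10.2
grip_force: 46.5
```

```bash
python3 -m crank '0 0 0 0 0 0.01 0.5; 0 0 0 0 0 0.01 0.5; 0 0 0 0 0 0.01 0.5; 0 0 0 0 0 0.1 0.5; 0 0 0 0 0 0.25 0.5' && python3 -m crank '0 0 0 0 0 0.15 0.5; 0 0 0 0 0 0.3 0.5; 0 0 0.08 0 0.05 0.45 0.7; 0 0 0.16 0 0.15 0.5 1; 0 0 0.24 0 0.3 0.5 1'; python3 -c "
from h import *
s=state()
im=np.hstack([cv2.resize(r.get_image('top')[120:280,270:430,::-1],(400,400),interpolation=2),cv2.resize(r.get_image('scene')[80:240,130:290,::-1],(400,400),interpolation=2)])
cv2.imwrite('pics/s5.png',im)
print([proj(n,[[434,-237,87],[569,-237,155],[479,-237,105]]) for n in ('top','scene')])"
```

```text
time: 9.35
position: [432.6, -233.2, 170.9]
orientation: [-0.001, 0.695, 0.719, -0.001]
ft_force: [1.2, -0.0, 1.0]
opening: 42.7
grip_force: 0.0
time: 9.98
position: [434.0, -113.7, 373.0]
orientation: [0.002, 0.494, 0.87, 0.001]
ft_force: [0.0, 1.6, -1.1]
opening: 85.7
grip_force: 0.0
t 9.975 p [ 434.  -113.7  373. ] q [0.002 0.494 0.87  0.001] F [ 0.   1.6 -1.1] op 85.7 g 0.0
[array([[345.54642545, 239.4605986 ],
       [352.87177432, 185.25553926],
       [347.47397262, 222.05780258]]), array([[242.05971693, 142.68268986],
       [202.17989114, 142.87106592],
       [229.42166526, 143.86511388]])]
```

View pics/s5.png

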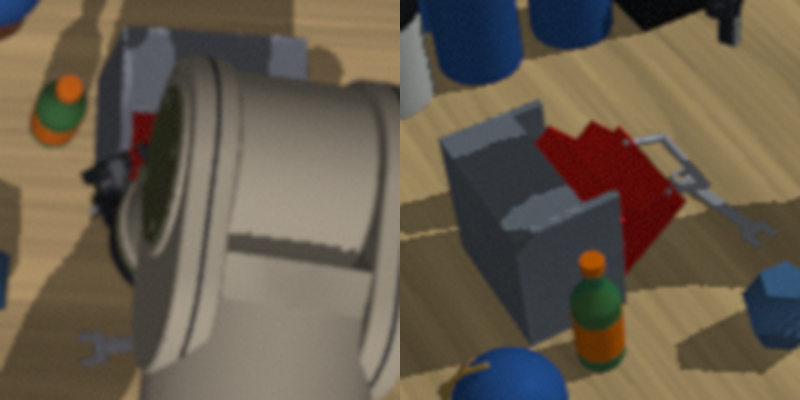

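The bin is fully tipped: bar at about (683,165) in the right crop, which matches the predicted spot. The spanner and bottle have not moved. Now the chock.

```bash
python3 -m crank '0 0 0.08 0.03 0.15 0 1; 0 0 0.17 0.06 0.3 0 1; 0 0 0.25 0.09 0.45 0 1; 0 0 0.34 0.11 0.6 0 1; 0 0 0.42 0.137 0.75 0 1' && python3 -m crank '0 0 0.09 0 0.15 0 1; 0 0 0.09 0 0.3 0 1; 0 0 0.09 0 0.393 -0.06 1; 0 0 0.09 0 0.393 -0.2 1; 0 0 0.09 0 0.393 -0.3 1'; python3 -c "
from h import *
s=state();print(np.round(s['joints'],2))
im=np.hstack([cv2.resize(r.get_image('top')[130:230,100:200,::-1],(400,400),interpolation=2),cv2.resize(r.get_image('scene')[230:330,290:390,::-1],(400,400),interpolation=2)])
cv2.imwrite('pics/s6.png',im)
for n,o in (('top',(100,130)),('scene',(290,230))): print((proj(n,[[488,342,115],[488,342,64],[488,342,250]])-o)*4)"
```

```text
time: 10.7
position: [488.5, 188.1, 371.1]
orientation: [0.0, 0.075, 0.997, 0.0]
ft_force: [1.2, -0.8, -0.1]
opening: 85.1
grip_force: 0.0
time: 11.32
position: [487.8, 343.5, 248.2]
orientation: [-0.001, -0.017, 1.0, -0.001]
ft_force: [-0.2, 0.8, 0.2]
opening: 84.9
grip_force: 0.0
t 11.325 p [487.8 343.5 248.2] q [-0.001 -0.017  1.    -0.001] F [-0.2  0.8  0.2] op 84.9 g 0.0
[-0.84  0.26  0.18  1.52 -0.05  1.36  0.95]
[[123.32060672 297.09751192]
 [144.43918241 308.90069614]
 [ 56.11502064 259.53627082]]
[[246.31719067 215.47170742]
 [233.36940785 257.76664388]
 [285.16441743  88.57422933]]
```

View pics/s6.png

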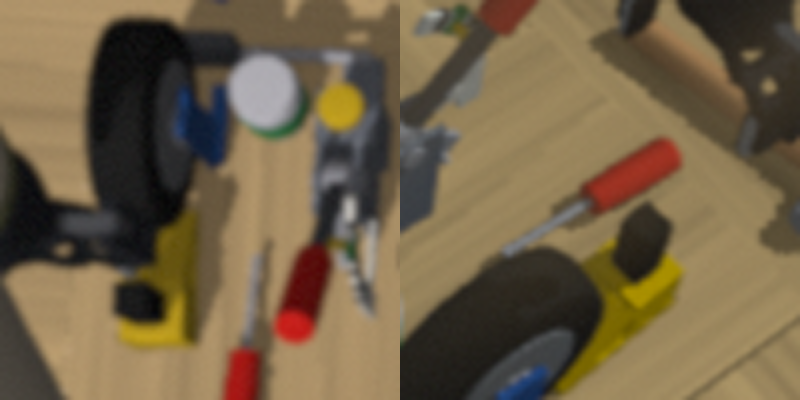

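The post top is at about (131,300) in the top crop and (245,215) in the scene crop. The predictions were (123,297) and (246,215), so the alignment is fine. Descend and grip.

```bash
python3 -m crank '0 0 0 0 0 -0.15 1; 0 0 0 0 0 -0.3 1; 0 0 0 0 0 -0.41 1; 0 0 0 0 0 -0.425 1; 0 0 0 0 0 -0.425 0.1' 60 && python3 -m crank '0 0 0 0 0 0 0.1; 0 0 0 0 0 0 0.1; 0 0 0 0 0 0 0.1; 0 0 0 0 0 0 0.1; 0 0 0 0 0 0 0.1'
```

```text
time: 12.05
position: [489.6, 344.3, 83.3]
orientation: [0.001, -0.017, 1.0, 0.001]
ft_force: [-0.9, -0.1, 0.5]
opening: 69.4
grip_force: 0.0
time: 12.68
position: [488.9, 343.9, 82.4]
orientation: [0.001, -0.017, 1.0, 0.001]
ft_force: [-1.8, -1.7, 7.6]
opening: 23.7
grip_force: 56.6
```

```bash
python3 -m crank '0 0 0 -0.03 -0.001 0.01 0.1; 0 0 0 -0.08 -0.003 0.012 0.1; 0 0 0 -0.15 -0.005 0.012 0.1; 0 0 0 -0.15 -0.005 0.012 0.1; 0 0 0 -0.15 -0.005 0.08 0.1' && python3 -m crank '0 0 0 0 0 0.15 0.1; 0 0 0 0 0 0.3 0.1; 0 0 0 0 0 0.45 0.1; 0 0 0 0 0 0.6 0.1; 0 0 0 0 0 0.63 0.1'; python3 -c "
from h import *
s=state();print(np.round(s['joints'],2))"
```

```text
time: 13.3
position: [426.7, 340.4, 111.5]
orientation: [-0.002, -0.017, 1.0, -0.002]
ft_force: [0.1, -0.1, -3.3]
opening: 23.0
grip_force: 60.2
time: 13.92
position: [429.3, 341.9, 369.3]
orientation: [0.002, -0.016, 1.0, 0.002]
ft_force: [0.6, -0.0, -3.9]
opening: 23.3
grip_force: 60.5
t 13.925 p [429.3 341.9 369.3] q [ 0.002 -0.016  1.     0.002] F [ 0.6 -0.  -3.9] op 23.3 g 60.5
[-0.91  0.12  0.17  1.44 -0.02  1.58  0.86]
```

```bash
python3 -m crank '0 0 -0.08 0.03 -0.15 0 0.1; 0 0 -0.17 0.06 -0.3 0 0.1; 0 0 -0.25 0.09 -0.45 0 0.1; 0 0 -0.34 0.12 -0.6 0 0.1; 0 0 -0.42 0.15 -0.75 0 0.1' && python3 -m crank '0 0 -0.08 0.03 -0.15 0 0.1; 0 0 -0.17 0.06 -0.3 0 0.1; 0 0 -0.25 0.08 -0.45 0 0.1; 0 0 -0.33 0.098 -0.6 0 0.1; 0 0 -0.33 0.098 -0.625 0 0.1'; python3 -c "
from h import *
s=state();print(np.round(s['joints'],2))"
```

```text
time: 14.55
position: [488.0, 39.3, 363.8]
orientation: [-0.001, 0.413, 0.911, -0.0]
ft_force: [1.1, 1.2, -3.1]
opening: 23.1
grip_force: 60.7
time: 15.18
position: [526.0, -213.5, 363.6]
orientation: [-0.0, 0.699, 0.716, -0.002]
ft_force: [0.4, 0.4, -3.9]
opening: 23.4
grip_force: 60.6
t 15.175 p [ 526.  -213.5  363.6] q [-0.     0.699  0.716 -0.002] F [ 0.4  0.4 -3.9] op 23.4 g 60.6
[-0.31  0.19  0.74  1.42 -0.12  1.58  0.44]
```

```bash
python3 -m crank '0 0 0 0.007 0.008 -0.15 0.1; 0 0 0 0.007 0.008 -0.3 0.1; 0 0 0 0.007 0.008 -0.42 0.1; 0 0 0 0.007 0.008 -0.48 0.1; 0 0 0 0.007 0.008 -0.48 0.1' && python3 -m crank '0 0 0 0 0 -0.02 0.1; 0 0 0 0 0 -0.035 0.1; 0 0 0 0 0 -0.035 0.1'
```

```text
time: 15.8
position: [528.8, -204.1, 170.6]
orientation: [-0.002, 0.695, 0.719, -0.001]
ft_force: [-0.4, -0.3, -2.1]
opening: 23.3
grip_force: 60.5
time: 16.18
position: [530.4, -205.2, 158.9]
orientation: [-0.0, 0.695, 0.719, 0.0]
ft_force: [-0.7, 0.8, -2.6]
opening: 23.4
grip_force: 60.5
```

```bash
python3 -m crank '0 0 0 0 0 0 0.55; 0 0 0 0 0 0.0 0.55; 0 0 0 0 0 0.0 0.55; 0 0 0 0 0 0.06 0.55; 0 0 0 0 0 0.2 0.55' && python3 -m crank '0 0 0 0 0 0.15 0.5; 0 0 0 -0.1 0.1 0.25 0.5; 0 0 0 -0.2 0.25 0.25 0.5; 0 0 0 -0.2 0.25 0.25 0.5'; python3 -c "
from h import *
s=state()
hs=lambda im:cv2.cvtColor(im,cv2.COLOR_RGB2HSV)
for n,(x0,x1,y0,y1) in (('scene',(150,290,90,220)),('top',(300,400,130,260))):
    im=r.get_image(n); cv2.imwrite(f'pics/n_{n}.png',im[:,:,::-1]); h=hs(im[y0:y1,x0:x1])
    m=(h[...,0]>20)&(h[...,0]<32)&(h[...,1]>180)&(h[...,2]>70)
    ys,xs=np.nonzero(m); print(n,m.sum(), xs.mean()+x0 if m.sum() else 0, ys.mean()+y0 if m.sum() else 0, (xs.min()+x0,xs.max()+x0,ys.min()+y0,ys.max()+y0) if m.sum() else '')
    a=.85;c,sn=np.cos(a),np.sin(a)
    for loc in ((52,22),(52,60),(30,22)): print(loc,proj(n,[[574+loc[0]*c-loc[1]*sn,-237,20+loc[0]*sn+loc[1]*c]]))
"
```

```text
time: 16.8
position: [529.1, -204.7, 238.1]
orientation: [-0.002, 0.695, 0.719, -0.001]
ft_force: [0.8, -0.2, 0.2]
opening: 47.3
grip_force: 0.0
time: 17.3
position: [449.2, -102.8, 340.0]
orientation: [0.0, 0.694, 0.72, 0.002]
ft_force: [0.2, 0.4, -0.7]
opening: 42.2
grip_force: 0.0
t 17.3 p [ 449.2 -102.8  340. ] q [0.    0.694 0.72  0.002] F [ 0.2  0.4 -0.7] op 42.2 g 0.0
scene 60 221.36666666666667 158.35 (np.int64(218), np.int64(225), np.int64(151), np.int64(163))
(52, 22) [[197.6012262  165.49920342]]
(52, 60) [[205.31673687 155.9380907 ]]
(30, 22) [[202.26162827 167.42099743]]
top 0 0 0 
(52, 22) [[345.08961545 183.40050863]]
(52, 60) [[347.25772323 191.63042402]]
(30, 22) [[343.55781767 189.62469285]]
```

```bash
python3 -m crank '0 0 0 -0.1 0.3 0.05 0.5; 0 0 0 -0.1 0.45 0.05 0.5; 0 0 0 -0.1 0.45 0.05 0.5'; python3 -c "
from h import *
state()
for z in (60,80,100,120,140): print(z,np.round(ray('scene',(221.4,158.4),z),0))
ims={n:r.get_image(n) for n in('scene','top')}
for n in ims: cv2.imwrite(f'pics/m_{n}.png',ims[n][:,:,::-1])
def cls(p):
    h,s,v=p
    if v<50: return '#'
    if s<70: return '.'
    if h<8 or h>172: return 'r'
    if h<20: return 'o'
    if h<34 and s>170: return 'Y'
    if h<34: return 'w'
    return 'b'
for n,(x0,x1,y0,y1) in (('scene',(175,262,110,190)),('top',(300,400,150,250))):
    h=cv2.cvtColor(ims[n],cv2.COLOR_RGB2HSV); print(n,x0,y0)
    for y in range(y0,y1,2): print(y,''.join(cls(h[y,x]) for x in range(x0,x1)))
"
```

```text
time: 17.77
position: [410.4, 75.6, 359.2]
orientation: [-0.0, 0.696, 0.718, 0.0]
ft_force: [1.3, 0.4, -0.4]
opening: 42.8
grip_force: 0.0
t 17.775 p [410.4  75.6 359.2] q [-0.     0.696  0.718  0.   ] F [ 1.3  0.4 -0.4] op 42.8 g 0.0
60 [ 510. -236.   60.]
80 [ 519. -219.   80.]
100 [ 529. -201.  100.]
120 [ 538. -183.  120.]
140 [ 547. -166.  140.]
scene 175 110
110 wwwwwwwwwwwwwwwwwwwwwwwwwwwwwwwwwwwwwwwwwwwwwwwwwwwwwwwwwwwwwwwwwwwwwwwowwwwwwwwwwwwoww
112 wwwwwwwwwwwwwwwwwwwwwwwwwwwwwwwwwwwwwwwwwwwwwwwwwwwwwwwwwwwwwwwwwwwwwwwwwwwwwwwwwwwwwow
114 wwwwwwwwwwwwwwwwwowwwwwwwwwwwwwwwwwwwwwwwwwwwwwwwwwwwwwwwwwwwwwwwwwwwwwwwwwwwwwwwowowww
116 wwwwwwwwwwwwwwwwwwwwwwwwwwwwwwwwwwwwwwwwwwwwwwowwwwwwwwwwwwwwwwwwwwwwwwwwwwwwwwwwwwwwow
118 wwwwwwwwwwwwwwowwwwwowwwwwwwwwwwwwwowwwwwwwwwwwwwwwwwwwwwwwwwowwwwwwwwwwwwwwwwwwwwoowww
120 wwwwwwww....wwwwwwwwwwwwwwwwwwwwowwwwwwwwwwwwwwwwwwwwwwwwwwwwwowwwwwwwwwwwwwwwwwwowwwww
122 oww.........wwwwwwwwwwwwwwwwwwwwwwwwwwwwwwwwwwwwwwwwwwwwwwwwwwwwwwwwwwwwwwwwwwwwwwowwww
124 ............owwwwwwwwwwwwwwwwwwwwwwwwwwwwwwowwwwwwwwwwwwwwowwwwowwwwwwwwwwwwwwwwwwwww
[... 7508 characters left out ...]
.ooooooooooooooooooooooooooooooo.....ooooooooooooooooooooooooooooooooo
238 ooooooooooooooooooooooooo..............................oooooo......ooooooooooooooooooooooooooooooooo
240 oooooooooooooooooooooooooo........................................oooooooooooooooooooooooooooooooooo
242 ooooooooooooooooooooooooooooooooooooooooooooooooo.................oooooooooooooooooooooooooooooooooo
244 oooooooooooooooooooooooooooooowooooooooooooooooooooooooooooooooooooooooooooooooooooooooooooooooooooo
246 oooooooooooooooooooooooooooooooooooooooooooooooooooooooooooooooooooooooooooooooooooooooooooooooooooo
248 oooooooooooowooooooowooooooooooooooooooooooooooooo.........ooooooooooooooooooooooooooooooooooooooooo
```

The text map shows the yellow chock with its black post inside the tipped red bin (top view cols 327–363 of 316–378). The bar mid is at (346,239), as predicted. Now I regrasp the bar and push the bin shut.

```bash
python3 -m crank '0 0 0 0.01 -0.15 0 0.5; 0 0 0 0.03 -0.3 0 0.5; 0 0 0 0.05 -0.45 0 0.5; 0 0 0 0.06 -0.6 0 0.5; 0 0 0 0.06 -0.75 0 0.5' && python3 -m crank '0 0 0 0 -0.027 -0.15 0.5; 0 0 0 0 -0.027 -0.3 0.5; 0 0 0 0 -0.027 -0.45 0.5; 0 0 0 0 -0.027 -0.5 0.5; 0 0 0 0 -0.027 -0.5 0.5'; python3 -c "
from h import *
state()"
```

```text
time: 18.5
position: [434.0, -228.7, 359.0]
orientation: [0.0, 0.696, 0.718, -0.0]
ft_force: [1.4, 0.3, -0.5]
opening: 42.3
grip_force: 0.0
time: 19.12
position: [433.2, -237.3, 157.8]
orientation: [-0.001, 0.696, 0.718, -0.002]
ft_force: [-0.5, -0.2, 1.1]
opening: 42.8
grip_force: 0.0
t 19.125 p [ 433.2 -237.3  157.8] q [-0.001  0.696  0.718 -0.002] F [-0.5 -0.2  1.1] op 42.8 g 0.0
```

```bash
python3 -m crank '0 0 0 0 0 -0.1 0.5; 0 0 0 0 0 -0.2 0.5; 0 0 0 0 0 -0.205 0.5; 0 0 0 0 0 -0.205 0; 0 0 0 0 0 -0.205 0' 40 && python3 -m crank '0 0 0 0 0 0 0; 0 0 0 0 0 0 0'; python3 -c "
from h import *
state()
for a in np.array([.75,.6,.45,.3,.15,0.05,0,-.03]):
    f=lambda a:np.array([-42*np.cos(a)-150*np.sin(a),-42*np.sin(a)+150*np.cos(a)]); print(a,np.round((f(a)-f(.85))/400,3))"
```

```text
time: 19.75
position: [433.5, -237.0, 78.4]
orientation: [-0.0, 0.696, 0.718, -0.0]
ft_force: [0.9, 0.6, 8.9]
opening: 10.4
grip_force: 38.9
time: 20.0
position: [433.7, -236.9, 78.5]
orientation: [-0.0, 0.696, 0.718, 0.0]
ft_force: [-8.1, -0.0, 7.9]
opening: 10.2
grip_force: 39.0
t 20.0 p [ 433.7 -236.9   78.5] q [-0.     0.696  0.718  0.   ] F [-8.1 -0.   7.9] op 10.2 g 39.0
0.75 [0.019 0.034]
0.6 [0.053 0.082]
0.45 [0.093 0.123]
0.3 [0.14  0.159]
0.15 [0.191 0.186]
0.05 [0.227 0.201]
0.0 [0.246 0.206]
-0.03 [0.257 0.209]
```

```bash
python3 -m crank '0 0 0 0.019 0 0.034 0; 0 0 0 0.053 0 0.082 0; 0 0 0 0.093 0 0.123 0; 0 0 0 0.14 0 0.159 0; 0 0 0 0.165 0 0.175 0' 40 && python3 -m crank '0 0 0 0.026 0 0.011 0; 0 0 0 0.062 0 0.026 0; 0 0 0 0.084 0 0.032 0; 0 0 0 0.087 0 0.032 0; 0 0 0 0.087 0 0.032 0'
```

```text
time: 20.62
position: [501.3, -237.5, 150.3]
orientation: [0.001, 0.696, 0.718, 0.001]
ft_force: [-4.4, -0.5, 6.1]
opening: 10.4
grip_force: 40.0
time: 21.25
position: [532.3, -237.5, 162.1]
orientation: [-0.002, 0.696, 0.718, -0.001]
ft_force: [-19.8, 3.3, 17.9]
opening: 10.2
grip_force: 42.3
```

```bash
python3 -m crank '0 0 0 0.005 0 0 0; 0 0 0 0 0 0 0.5; 0 0 0 0 0 0 0.5; 0 0 0 0 0 0 0.5; 0 0 0 -0.01 0 0.1 0.5' && python3 -m crank '0 0 0 0 0 0.15 0.5; 0 0 0 -0.1 0.15 0.3 0.4; 0 0 0 -0.15 0.3 0.45 0.2; 0 0 0 -0.15 0.45 0.45 0; 0 0 0 -0.1 0.55 0.45 0' && python3 -c "
from h import *
state()
for n,(x0,x1,y0,y1) in (('scene',(185,235,110,160)),('top',(320,385,175,210))):
    a=cv2.imread(f'pics/{n}0.png').astype(float)[y0:y1,x0:x1]; b=r.get_image(n)[:,:,::-1]; cv2.imwrite(f'pics/z_{n}.png',b); b=b.astype(float)
    best=[]
    for dx in (-2,-1,0,1,2):
        for dy in (-2,-1,0,1,2): best.append((np.median(abs(a-b[y0+dy:y1+dy,x0+dx:x1+dx])),np.abs(a-b[y0+dy:y1+dy,x0+dx:x1+dx]).mean(),dx,dy))
    print(n,sorted(best,key=lambda t:t[1])[:3])
    g=cv2.cvtColor(b[y0:y1,x0:x1].astype(np.uint8),cv2.COLOR_BGR2HSV); g0=cv2.cvtColor(a.astype(np.uint8),cv2.COLOR_BGR2HSV)
    for y in range(0,y1-y0,2): print(y+y0,''.join('#' if q[2]<50 else '.' if q[1]<70 else 'r' if q[0]<8 or q[0]>172 else 'Y' if q[0]>20 and q[1]>170 else 'o' for q in g0[y]),''.join('#' if q[2]<50 else '.' if q[1]<70 else 'r' if q[0]<8 or q[0]>172 else 'Y' if q[0]>20 and q[1]>170 else 'o' for q in g[y]))
"
```

```text
time: 21.88
position: [530.3, -234.9, 198.2]
orientation: [-0.002, 0.695, 0.719, -0.001]
ft_force: [1.3, 0.5, 0.5]
opening: 42.4
grip_force: 0.0
time: 22.5
position: [487.5, -34.5, 378.5]
orientation: [0.001, 0.695, 0.719, 0.002]
ft_force: [1.3, -0.4, -0.2]
opening: 0.1
grip_force: 0.0
t 22.5 p [487.5 -34.5 378.5] q [0.001 0.695 0.719 0.002] F [ 1.3 -0.4 -0.2] op 0.1 g 0.0
scene [(np.float64(1.0), np.float64(5.951466666666667), 0, 0), (np.float64(2.0), np.float64(7.579733333333333), 0, -1), (np.float64(2.0), np.float64(7.635866666666667), -1, -1)]
110 oooooooooooooooooooooooooooooooooooooooooooooooooo oooooooooooooooooooooooooooooooooooooooooooooooooo
112 oooooooooooooooooooooooooooooooooooooooooooooooooo oooooooooooooooooooooooooooooooooooooooooooooooooo
114 oooooooooooooooooooooooooooooooooooooooooooooooooo oooooooooooooooooooooooooooooooooooooooooooooooooo
116 oooooooooooooooooooooooooooooooooooooooooooooooooo oooooooooooooooooooooooooooooooooooooooooooooooooo
118 oooooooooooooooooooooooooooooooooooooooooooooooooo oooooooooooooooooooooooooooooooooooooooooooooooooo
120 ..oooooooooo
[... 4029 characters left out ...]
...........ooooooooo
201 ooooooooooooooooooooooooooooooooo.......................ooooooooo ...................................ooooooo..............ooooooooo
203 ooooooooooooooooooooooooooooooooooooooooooooooooooooooooooooooooo ..................................ooooooooooooooooooooooooooooooo
205 ooooooooooooooooooooooooooooooooooooooooooooooooooooooooooooooooo ..................................ooooooooooooooooooooooooooooooo
207 ooooooooooooooooooooooooooooooooooooooooooooooooooooooooooooooooo .................................oooooooooooooooooooooooooooooooo
209 ooooooooooooooooooooooooooooooooooooooooooooooooooooooooooooooooo .................................oooooooooooooooooooooooooooooooo
```

The shut bin matches its starting picture to within half a pixel, so it is clicked in. Fingers are closed. Now over to the release button at about (629,213,126).

```bash
python3 -m crank '0 0 0 0.07 0.12 0 0; 0 0 0 0.14 0.25 0 0; 0 0 0 0.21 0.37 0 0; 0 0 0 0.28 0.5 0 0; 0 0 0 0.353 0.62 0 0' 20 && python3 -m crank '0 0 0 0 0 -0.15 0; 0 0 0 0 0 -0.3 0; 0 0 0 0 0 -0.5 0; 0 0 0 0 0 -0.5 0; 0 0 0 0 0 -0.5 0'; python3 -c "
from h import *
state()
for n,(x0,x1,y0,y1) in (('scene',(250,350,195,290)),):
    b=r.get_image(n)
    g=cv2.cvtColor(b[y0:y1,x0:x1],cv2.COLOR_RGB2HSV)
    for y in range(0,y1-y0,3): print(y+y0,''.join('#' if q[2]<50 else '.' if q[1]<70 else 'r' if (q[0]<8 or q[0]>172) else 'Y' if q[0]>20 and q[1]>190 else ' ' for q in g[y]))
    print(proj(n,[628,213,126]),proj(n,r.observe()['position']))
"
```

```text
time: 23.22
position: [629.9, 214.7, 375.9]
orientation: [0.0, 0.695, 0.719, 0.0]
ft_force: [0.2, -1.0, 1.0]
opening: 0.0
grip_force: 0.0
time: 23.85
position: [629.3, 212.5, 176.5]
orientation: [0.0, 0.695, 0.719, -0.0]
ft_force: [-0.2, -0.1, 0.8]
opening: -0.1
grip_force: 0.0
t 23.85 p [629.3 212.5 176.5] q [ 0.     0.695  0.719 -0.   ] F [-0.2 -0.1  0.8] op -0.1 g 0.0
195        ..........................................                                                   
198        ............................................                                                 
201       .......................        ..............                                                 
204       .....................#########.............                                                   
207       .....................#########............                                                    
210        ........................###.............                               rr                    
213         #.....................................                                rrrrrr        
[... 1993 characters left out ...]
     rrrrr
273               ... YYYYYYYYYYY  ..................                                          rrrrrrrrr
276            ......  YYYYYYYYY  ...................                                     rrrrrrrrrrrrrr
279             .....................................                                      rrrrrrrrrr   
282            .....................................                                .......  rr         
285            ..................................                               ......                  
288            .............................                               ......                       
[[272.76888002 269.80295711]] [[272.68025074 258.14917118]]
```

The red lever end at (332,211) shows the brake still set. The fingertip at about (276,260) is right above the button at (274,271). Press and hold.

```bash
python3 -m crank '0 0 0 0 0 -0.1 0; 0 0 0 0 0 -0.125 0; 0 0 0 0 0 -0.145 0; 0 0 0 0 0 -0.16 0; 0 0 0 0 0 -0.16 0' && python3 -m crank '0 0 0 0 0 -0.003 0; 0 0 0 0 0 -0.003 0; 0 0 0 0 0 -0.003 0; 0 0 0 0 0 -0.003 0; 0 0 0 0 0 -0.003 0' && python3 -m crank '0 0 0 0 0 0 0; 0 0 0 0 0 0 0; 0 0 0 0 0 0 0; 0 0 0 0 0 0 0; 0 0 0 0 0 0 0'
```

```text
time: 24.52
position: [630.2, 212.8, 116.5]
orientation: [0.0, 0.695, 0.719, 0.002]
ft_force: [-11.2, -2.6, 24.3]
opening: -0.1
grip_force: 12.1
time: 25.15
position: [630.3, 212.9, 116.3]
orientation: [0.0, 0.695, 0.719, 0.002]
ft_force: [-14.8, -4.1, 32.0]
opening: 0.1
grip_force: 15.8
time: 25.78
position: [630.3, 212.8, 116.3]
orientation: [0.0, 0.695, 0.719, 0.002]
ft_force: [-15.6, -3.7, 32.2]
opening: 0.2
grip_force: 15.8
```

```bash
python3 -m crank '0 0 0 0 0 0.03 0; 0 0 0 0 0 0.15 0; 0 0 0 0 0 0.3 0; 0 0 0 0 0 0.45 0; 0 0 0 -0.1 -0.1 0.6 0' && python3 -m crank '0 0 0 -0.1 -0.15 0 0; 0 0 0 -0.2 -0.3 0 0; 0 0 0 -0.2 -0.45 0 0; 0 0 0 -0.2 -0.45 0 0; 0 0 0 -0.2 -0.45 0 0'; python3 -c "
from h import *
state()
S=r.get_image('scene');T=r.get_image('top')
for th in (0,.2): print(th,proj('scene',[580-170*np.cos(th),205,110+170*np.sin(th)]),proj('scene',[580-95*np.cos(th),207.6,110+95*np.sin(th)]))
def pr(b,x0,x1,y0,y1):
    g=cv2.cvtColor(b[y0:y1,x0:x1],cv2.COLOR_RGB2HSV)
    for y in range(0,y1-y0,3): print(y+y0,''.join('#' if q[2]<50 else '.' if q[1]<70 else 'r' if (q[0]<8 or q[0]>172) else 'Y' if q[0]>20 and q[1]>190 else ' ' for q in g[y]))
pr(S,260,370,205,290)
A=cv2.imread('pics/scene0.png')[:,:,::-1].astype(float); d=np.abs(A-S).mean(2)
for n,(x0,x1,y0,y1) in dict(bin=(145,235,110,215),button=(264,284,262,280),tin=(270,293,297,325),sdrv=(325,362,262,290),hammer=(345,415,232,288),spanner=(236,275,145,175),blue=(265,300,182,220),globe=(150,200,215,280),bottle=(196,222,178,230)).items(): print(n,d[y0:y1,x0:x1].mean().round(1),(d[y0:y1,x0:x1]>40).mean().round(3))
"
```

```text
time: 26.4
position: [599.4, 183.9, 339.2]
orientation: [0.001, 0.694, 0.72, 0.001]
ft_force: [0.0, -0.4, 0.8]
opening: -0.4
grip_force: 0.0
time: 27.02
position: [519.0, 1.4, 337.3]
orientation: [0.0, 0.696, 0.718, 0.001]
ft_force: [0.8, 1.3, -0.4]
opening: -0.3
grip_force: 0.0
t 27.025 p [519.    1.4 337.3] q [0.    0.696 0.718 0.001] F [ 0.8  1.3 -0.4] op -0.3 g 0.0
0 [[340.00217574 231.74107876]] [[317.77965209 245.37231188]]
0.2 [[340.80607105 224.46498253]] [[317.96198138 241.41847527]]
205         ..                           ..                                                                       
208          ..                         .                                                                         
211           .                       ..                                                                          
214             .                   ..                                                                            
217               .              ..                                                                               
220                        
[... 2174 characters left out ...]
YYYY   ....................                                     rrrrrrrrrrrrrrr                   
280   .....................................                                   ... rrrrrrr                         
283  .....................................                               .......                                  
286  ................................                               ......                                        
289  ............................                               .....                                             
bin 8.1 0.051
button 11.3 0.125
tin 0.9 0.0
sdrv 8.1 0.087
hammer 2.1 0.016
spanner 7.7 0.11
blue 5.2 0.005
globe 9.1 0.095
bottle 10.8 0.072
```

The lever is home: grip end at about (342,235), where level is predicted. The button is up, the bin is shut with the chock in it, and the arm is clear. Handing in.

```bash
python3 -c "
from bench import r
print(r.close_job())"
```

```text
the job is handed in; nothing more can be done
None
```

The job was handed in at about 27 s: brake set at notch 4, chock put in the bin and the bin pushed shut, then the lever released to home; the last camera and force readings agree, but the hand-in gave no verdict.

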